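# Lock the walnut thimble-card stand with its T-headed key

### The job

Take the brass T-headed key from its walnut rest and lock the card stand with it: pass the T-head through the slot in the stand's brass plate, press it down gently against the spring, turn it a quarter turn clockwise (seen from above) to the stop, then ease off so that the spring seats it, and let go, leaving the key upright and locked. The plate is not exactly where the stand's pose suggests, so find the slot without forcing the key, and leave the thimbles, the turtle and the brass pear where they are.

Things in the scene. Friction and masses are not known exactly. Their poses are not given: they have to be found in the camera images.
- key: Brass key, 71 mm tall, 0.07 to 0.12 kg, upright. Origin: centre of the T-head's underside. T-head 26 mm along x, 9 mm along y, z 0 to 7 mm; stem 8 mm diameter to z 41; flat bow 34 mm along x, 12 mm thick along y, z 41 to 71, parallel to the T-head, with wooden inlays. Same after a half turn. Grip the bow across its 12 mm at z about 56.
- rest: Fixed walnut key rest 60 x 46 x 22 mm (x, y, z), origin under its centre. Its open-topped pocket, 30 x 13 mm, 16 mm deep, floor at z 6 mm, holds the key's T-head loosely; the key lifts straight out.
- stand: Fixed walnut stand. Origin: on the glass shelf under the middle of its lock block (80 mm along x, 114 mm along y, walnut to z 41 mm). A rack with six angled grooves and four paper cards (tops about 85 mm high) runs from y 57 to 300 mm. A 4 mm brass plate, 52 mm along x, 86 mm along y, lies on the lock block, its top at z 45 mm.
- lock (a point): Middle of the lock block at the plate's top face (z 45 mm), axes as the stand's. The plate has a through slot, 30 mm long along x, 11.5 mm wide along y. It is centred here in x, but plate and slot sit up to 13 mm off to either side along y; this differs at each start and is not measured: see it or feel for it. The plate stays put when pushed. Key on stand: keep under 30 N.
- turn_depth (a point): Point 16 mm under lock: a good depth for the T-head's underside while turning. A spring plunger waits 9 mm below the plate's top, takes 3 N at first, 6 N here, and bottoms hard at 21 mm. Pressed 15 to 20 mm deep, the T-head clears the plate and turns clockwise seen from above to a hard stop at about 90 degrees; it cannot turn the other way.
- locked_depth (a point): Point 11 mm under lock: where the T-head's underside rests when locked. Let up after the quarter turn, the spring lifts the crosswise T-head into a shallow notch under the plate, 3 mm deep, which stops it turning back.
- bronze_thimble: Loose dark bronze thimble, 24 mm diameter, 26 mm tall, standing on the shelf before the lock block; origin under its centre. Leave alone.
- bisque_thimble: Loose white bisque thimble with a blue band, 24 mm diameter, 26 mm tall, beyond the lock block; origin under its centre. Leave alone.
- turtle: Loose grey-green soapstone turtle, 65 x 45 x 28 mm, head to its -x; origin under its shell. Leave alone.
- pear_weight: Loose brass pear-shaped weight, 46 mm diameter, 57 mm tall, beside the lock block; origin under its centre. Leave alone.
There are look-alikes about, which are no part of the job. There is more than one size of the key; the one meant has the size given above.

How it is judged (in metres and radians):
On the way, in this order (a step that is already met when the one before it is completed fails the run):
1. the T-head has passed down through the slot, in line with it (horizontal distance between key and lock below 0.017 m and z of key in the frame of lock below -0.012 m and angle between the x axis of key and the x axis of stand, either way round below 0.3 rad), for 0.05 s.
2. the T-head is turned crosswise under the plate (horizontal distance between key and lock below 0.017 m and z of key in the frame of lock below -0.008 m and angle between the x axis of key and the y axis of stand, either way round below 0.25 rad), for 0.1 s.
At the end, for the whole second after the job is handed in: The key is released and at rest in the stand's lock, upright within 0.15 rad, its T-head within 0.25 rad of crosswise to the slot, lifted into the notch: underside 9 to 13.5 mm below the plate's top, and within 17 mm of the lock point horizontally (horizontal distance between key and lock below 0.017 m and z of key in the frame of lock between -0.0135 and -0.009 m and angle between the x axis of key and the y axis of stand, either way round below 0.25 rad and angle between key's own z axis and vertical below 0.15 rad and linear speed of key below 0.02 m/s and contact force between the fingers and key below 0.1 N); the robot touches nothing.
It fails at once if the key is pressed against the stand with more than 30 N (contact force between key and stand above 30 N).
It fails at once if the bronze thimble is moved by more than 15 mm or tipped over (distance of bronze_thimble from where it was at the start of the episode above 0.015 m or angle between bronze_thimble's own z axis and vertical above 0.5 rad).
It fails at once if the bisque thimble is moved by more than 15 mm or tipped over (distance of bisque_thimble from where it was at the start of the episode above 0.015 m or angle between bisque_thimble's own z axis and vertical above 0.5 rad).
It fails at once if the turtle is moved by more than 15 mm or tipped over (distance of turtle from where it was at the start of the episode above 0.015 m or angle between turtle's own z axis and vertical above 0.5 rad).
It fails at once if the pear weight is moved by more than 15 mm or tipped over (distance of pear_weight from where it was at the start of the episode above 0.015 m or angle between pear_weight's own z axis and vertical above 0.5 rad).
It also fails if it takes over 62 s, if anything falls off the work surface, if the arm or the gripper's body presses on something with over 40 N, if the wrist force passes 120 N, or if a joint passes its speed limit or range.

### The arm

A 7-joint arm with a two-finger parallel gripper is mounted at the origin on the work surface. World frame = base frame: x ahead of the robot, y to its left, z up, the work surface at z = 0. Lengths are in mm, angles in rad, forces in N, time in s.
With the tool pointing down it reaches from about 425 to 1025 mm from the base axis. Payload 9.4 kg.
Tool frame: the origin (TCP) lies between the finger pads; the fingertips stand ahead of it and the grasp point (between the pads) lies 11 mm behind it (manip.tip_extent is the z of the fingertips in the tool frame, in mm); z points along the fingers, y is the line along which they close (so a half turn about z gives the same grasp; the last joint's range is limited). The gripper opens to 93 mm and grips with 3 to 60 N. Pads are 15 mm wide; open, the fingers measure 128 mm over their backs; the gripper's body (75 mm by 188 mm) begins 65 mm behind the grasp point.
Start: joints at [1.235, 0.599, -0.003, 1.599, 0.002, 0.943, -0.08], TCP at [185.533, -700.858, 226.618] pointing down, gripper open.
Joint ranges: [-2.57, 2.57], [-0.35, 1.97], [-1.29, 1.29], [0.11, 2.56], [-1.05, 4.19], [0.11, 1.86], [-2.63, 2.63]. Speed limits (rad/s): [2.22, 2.22, 3.01, 3.01, 3.14, 3.14, 3.14].

### API

Orientations are given as a unit quaternion [x, y, z, w].
In Python, from workcell import manip gives the robot as it stands.
- The arm moves only by the tool send_rows, never from a script. Its argument "steps" is a list that holds one entry, the list of rows, each a list of 6 numbers: the shift along the tool's x, y, z in units of 10 cm (1.0 is 10 cm), then the turn, a rotation vector about the tool's x, y, z in units of 90 degrees (1.0 is 90 degrees). In form: [[[dx, dy, dz, wx, wy, wz], ...]]. A call has 1 to 12 rows; each row is the pose to reach, as a shift and turn from the pose commanded when the call began, along the tool's axes at that moment; what a row does not reach only later rows make up. A row lasts 1/12 s, in which the tool goes at most 41.7 mm and 7.16 degrees, less where a joint would pass 70% of its speed; a pose out of reach is approached as far as the arm can. A call with a number of a shift or a turn outside -1 to 1 is refused whole. A call with a gripper value outside its range is refused whole. "hand" is the opening, from -1 (shut) to 1 (fully open), set as the call begins (left out, the last holds). The fingers move at their own pace and stop on an object; the grip force is fixed at half the most. Time passes only in rows, so rows that repeat a pose let the fingers close. It gives the time, the measured TCP pose, the force, the opening and the grip force at its end, in the units of the state.
- manip.observe(): the state, without advancing time (a new reading comes with each control period).
- manip.capture(name): name is "side" or "top" or "wrist"; returns the picture (420x560x3 uint8, blue, green, red); there is no depth.
- manip.calibration(name): a dict with "fx", "fy", "cx", "cy" (pixels), "T" (4x4, takes a point from camera to world coordinates). Camera axes: x right, y down, z forward; pixel columns grow to the right and rows downward; lengths in mm; the calibration is good to about 2 mm. A picture is of the moment at which its call begins: read the wrist's pose just before it. calibration takes no time and is no camera call; for the wrist camera it gives the pose at the moment of the call.
- manip.sign_off(): hands the job in; it is judged then, once.
The state is a dict: "t": time; "joint_pos": joint angles; "qd": joint speeds; "joint_torque": joint torques, N m; "eef_pos": TCP position; "ee_rot": TCP orientation; "ft_force": force on the tool from outside, world axes, zero at the start; "moment": the same for the moment, N m; "opening": opening from 0.0 (shut) to 1.0 (fully open); "grasp_force": force on a finger pad.
Only numpy, scipy, OpenCV 4.12 (cv2) and the standard library are available. Lean on these libraries where they do the work, as an engineer would, in place of code of your own. Each camera call takes 0.05 s, during which the arm holds its last target. There are 200 camera calls.

## Working session

There is one attempt and no reset: what is moved stays moved. The work goes in short steps, Python scripts to look and compute and a tool call to move; the robot and the scene stay as the last step left them, time stands still between calls to the robot, and variables do not carry over. Pictures are saved under pics/ and viewed, at most 10 in all, crops included, and the job is handed in when it is done.

Besides the shell and the picture viewer there is one more tool, called after "Emit:" by a JSON object that holds its "api" and its "payload". send_rows: Moves the arm, as the interface text tells. Shifts and turns lie within -1 to 1; 1 stands for 10 cm of shift or 90 degrees of turn. Its arguments: {"type":"object","properties":{"steps":{"type":"array","items":{"type":"array","items":{"type":"array","items":{"type":"number"}}}},"hand":{"type":"number"}},"required":["steps"]}

```bash
mkdir -p pics; ls
python3 - <<'E'
from workcell import manip
import cv2,numpy as np
s=manip.observe(); print({k:np.round(v,3).tolist() for k,v in s.items()}, manip.tip_extent)
for n in("top","side","wrist"):
    im=manip.capture(n); cv2.imwrite(f"pics/{n}0.png",im); c=manip.calibration(n); print(n,c['fx'],c['cx'],c['cy'],np.round(c['T'],3).tolist())
E
```

```text
pics
{'t': 0.0, 'joint_pos': [1.235, 0.6, -0.003, 1.6, 0.002, 0.943, -0.08], 'qd': [-0.001, -0.0, -0.001, 0.0, 0.001, -0.0, -0.0], 'joint_torque': [-0.002, -76.505, 1.498, -25.235, -0.052, 0.017, 0.0], 'eef_pos': [185.387, -700.426, 225.769], 'ee_rot': [0.992, 0.129, -0.0, -0.001], 'ft_force': [0.381, 0.037, -0.452], 'moment': [-0.021, 0.03, -0.028], 'grasp_force': 0.0, 'opening': 1.003} 8.0
top 496.22735718452367 277.18464496092184 210.47838447282663 [[-0.013, -0.993, 0.117, 450.651], [-1.0, 0.014, 0.007, -136.972], [-0.008, -0.117, -0.993, 1100.699], [0.0, 0.0, 0.0, 1.0]]
side 392.02437103673026 285.0175758269265 208.59723936111138 [[0.939, -0.182, 0.293, 413.692], [-0.345, -0.509, 0.789, -651.525], [0.005, -0.842, -0.54, 434.108], [0.0, 0.0, 0.0, 1.0]]
wrist 320.6768080034526 281.5461609591411 207.67165237343355 [[0.257, -0.937, -0.237, 250.448], [-0.967, -0.249, -0.062, -683.304], [-0.001, 0.245, -0.969, 383.082], [0.0, 0.0, 0.0, 1.0]]
```

View pics/top0.png

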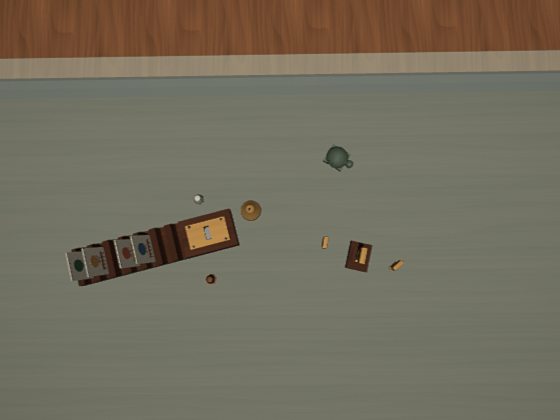

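View pics/side0.png

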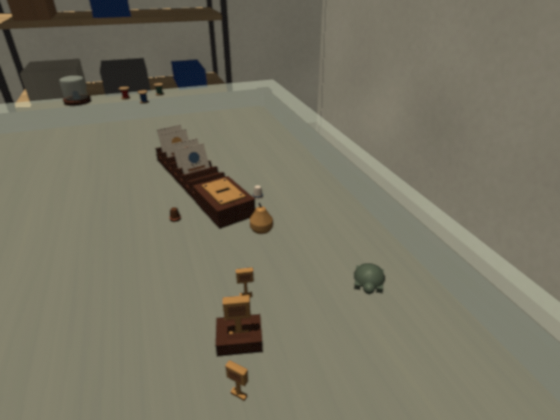

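Top view: the stand's plate is near (208,233) with the slot as a bright bar. The key in its rest is near (360,256). Two things could be mistaken for it: the small keys at (325,242) and (397,265). The pear is at (251,210), the turtle at (338,157), and the thimbles are at (198,198) and (210,279). The task says to take the key in the walnut rest, so I'll check that one in a crop.

```bash
cat > h.py <<'E'
import cv2,numpy as np
from workcell import manip
def ray(cal,u,v,z):
    T=cal['T'];d=T[:3,:3]@np.array([(u-cal['cx'])/cal['fx'],(v-cal['cy'])/cal['fy'],1]);o=T[:3,3]
    return o+d*(z-o[2])/d[2]
def proj(cal,p):
    q=np.linalg.inv(cal['T'])@np.r_[p,1];return cal['fx']*q[0]/q[2]+cal['cx'],cal['fy']*q[1]/q[2]+cal['cy']
def rects(im,lo,hi,roi,amin=20):
    x0,y0,x1,y1=roi;m=cv2.inRange(cv2.cvtColor(im[y0:y1,x0:x1],cv2.COLOR_BGR2HSV),lo,hi)
    cs,_=cv2.findContours(m,cv2.RETR_EXTERNAL,cv2.CHAIN_APPROX_NONE)
    return [(cv2.contourArea(c),cv2.boxPoints(cv2.minAreaRect(c))+[x0,y0]) for c in cs if cv2.contourArea(c)>amin]
E
python3 - <<'E'
from h import *
t=cv2.imread('pics/top0.png');s=cv2.imread('pics/side0.png')
a=cv2.resize(t[225:285,310:410],None,fx=4,fy=4,interpolation=2);b=cv2.resize(s[255:405,200:300],None,fx=4,fy=4,interpolation=2)
c=cv2.resize(t[200:260,170:270],None,fx=4,fy=4,interpolation=2)
o=np.zeros((600,800,3),np.uint8);o[:240,:400]=a;o[240:480,:400]=c;o[:600,400:]=b;cv2.imwrite('pics/crop0.png',o)
cal=manip.calibration('top')
for n,roi,z in(('keys',(310,225,410,285),71),('plate',(175,205,242,260),45)):
  for A,bx in rects(t,(8,90,110),(30,255,255),roi):
    P=np.array([ray(cal,*p,z)[:2] for p in bx]);e=P[1]-P[0],P[2]-P[1];print(n,A,bx.mean(0).round(1),P.mean(0).round(1),[round(float(np.linalg.norm(k)),1) for k in e],[round(float(np.degrees(np.arctan2(k[1],k[0]))),1) for k in e])
for A,bx in rects(t,(0,0,120),(180,70,255),(190,215,225,250),10):
    P=np.array([ray(cal,*p,45)[:2] for p in bx]);print('slot',A,bx.mean(0),P.mean(0).round(1),np.round(P[1]-P[0],1),np.round(P[2]-P[1],1))
for A,bx in rects(t,(0,60,20),(20,255,110),(340,235,378,277),50): print('rest',A,bx.mean(0),[ray(cal,*p,22)[:2].round(0).tolist() for p in bx])
E
```

```text
keys 37.0 [397.9 264.9] [ 456.1 -377.2] [23.9, 7.9] [-50.9, -141.0]
keys 69.0 [362.9 255.4] [ 476.6 -305.9] [32.4, 11.3] [-13.2, -102.1]
keys 37.5 [325.  241.7] [ 505.8 -228.3] [23.5, 9.2] [-10.8, -100.3]
plate 942.5 [206.9 232.6] [530.2  20.6] [87.3, 52.8] [-76.1, -165.6]
slot 38.0 [207.5 233. ] [529.2  19.3] [ 1.5 -9.7] [-25.4  -4.3]
rest 568.0 [358.36023331 255.97088075] [[452.0, -274.0], [511.0, -288.0], [501.0, -334.0], [442.0, -320.0]]
```

View pics/crop0.png

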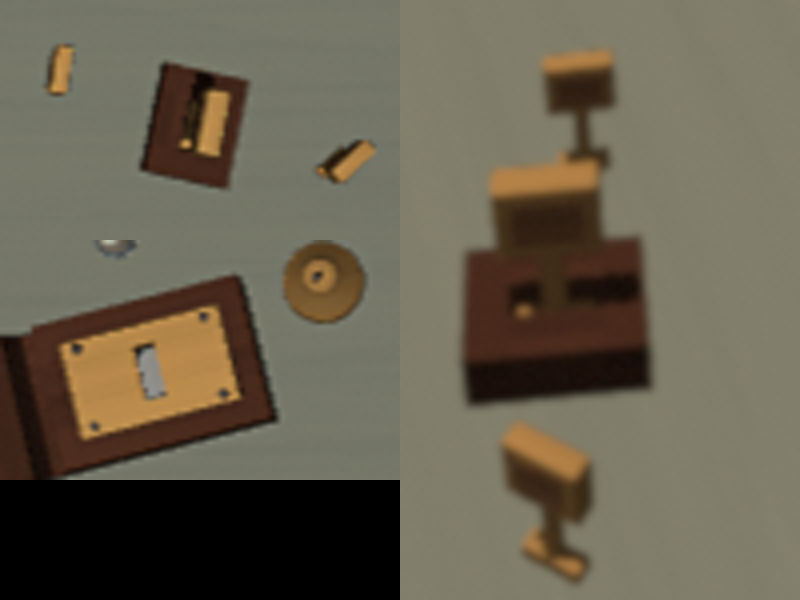

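The key in the rest measures 32 x 11 mm across the bow, which fits the 34 x 12 mm given. The look-alikes are about 24 x 8 mm. The bow centre is about (476.5, -305), along -13.3°. The plate centre is about (530, 20.6), with stand x at about 14°.

I'll use the half-turned grasp (tool y at +76.7°) so the quarter turn stays within the last joint's range.

Emit:
{"api": "send_rows", "payload": {"steps": [[[0.955, -0.77, 0.1, 0, 0, 0], [0.955, -0.77, 0.1, 0, 0, 0], [0.955, -0.77, 0.1, 0, 0, 0]]], "hand": 0.1}}

```text
t: 0.4
eef_pos: [258.4, -600.6, 216.0]
ee_rot: [0.992, 0.128, -0.0, -0.0]
ft_force: [0.9, -0.2, 0.1]
opening: 0.832
grasp_force: 0.0
```

Emit:
{"api": "send_rows", "payload": {"steps": [[[0.955, -0.77, 0.1, 0, 0, 0], [0.955, -0.77, 0.1, 0, 0, 0], [0.955, -0.77, 0.1, 0, 0, 0]]]}}

```text
t: 0.65
eef_pos: [331.7, -501.1, 206.3]
ee_rot: [0.992, 0.129, -0.0, -0.0]
ft_force: [0.7, 0.2, -0.1]
opening: 0.622
grasp_force: 0.0
```

Emit:
{"api": "send_rows", "payload": {"steps": [[[0.955, -0.77, 0.1, 0, 0, 0], [0.955, -0.77, 0.1, 0, 0, 0], [0.955, -0.77, 0.1, 0, 0, 0]]]}}

```text
t: 0.9
eef_pos: [404.3, -402.2, 196.4]
ee_rot: [0.992, 0.129, 0.0, -0.0]
ft_force: [0.3, -0.0, -0.1]
opening: 0.55
grasp_force: 0.0
```

Emit:
{"api": "send_rows", "payload": {"steps": [[[0.955, -0.77, 0.1, 0, 0, 0], [0.955, -0.77, 0.1, 0, 0, 0], [0.955, -0.77, 0.1, 0, 0, 0]]]}}

```text
t: 1.15
eef_pos: [476.9, -303.3, 186.4]
ee_rot: [0.992, 0.129, -0.0, -0.0]
ft_force: [0.8, -1.8, 0.6]
opening: 0.553
grasp_force: 0.0
```

Emit:
{"api": "send_rows", "payload": {"steps": [[[0, 0, 0, 0, 0, -0.84], [0, 0, 0, 0, 0, -0.84], [0, 0, 0, 0, 0, -0.84], [0, 0, 0, 0, 0, -0.84], [0, 0, 0, 0, 0, -0.84], [0, 0, 0, 0, 0, -0.84], [0, 0, 0, 0, 0, -0.84], [0, 0, 0, 0, 0, -0.84], [0, 0, 0, 0, 0, -0.84], [0, 0, 0, 0, 0, -0.84], [0, 0, 0, 0, 0, -0.84]]]}}

```text
t: 2.07
eef_pos: [475.7, -305.5, 186.4]
ee_rot: [0.702, 0.712, -0.0, -0.0]
ft_force: [0.1, -0.3, -0.0]
opening: 0.548
grasp_force: 0.0
```

Emit:
{"api": "send_rows", "payload": {"steps": [[[0, 0, 0, 0, 0, -0.84], [0, 0, 0, 0, 0, -0.84], [0, 0, 0, 0, 0, -0.84], [0, 0, 0, 0, 0, -0.84], [0, 0, 0, 0, 0, -0.84], [0, 0, 0, 0, 0, -0.84], [0, 0, 0, 0, 0, -0.84], [0, 0, 0, 0, 0, -0.84], [0, 0, 0, 0, 0, -0.84], [0, 0, 0, 0, 0, -0.84], [0, 0, 0, 0, 0, -0.84], [0, 0, 0, 0, 0, -0.84]]]}}

```text
t: 3.07
eef_pos: [475.7, -305.6, 186.2]
ee_rot: [0.12, 0.993, 0.0, -0.0]
ft_force: [-0.6, -0.2, -0.2]
opening: 0.549
grasp_force: 0.0
```

Now a close look with the wrist camera.

Run:
```python
from h import *
s=manip.observe();cal=manip.calibration('wrist');im=manip.capture('wrist');cv2.imwrite('pics/w1.png',im)
x,y=s['ee_rot'][:2];print(s['eef_pos'],'toolx deg',np.degrees(2*np.arctan2(y,x)),'proj',proj(cal,[476.5,-305,77]))
for A,bx in rects(im,(8,90,110),(30,255,255),(0,0,560,420),150):
    P=np.array([ray(cal,*p,77)[:2] for p in bx]);e=P[1]-P[0],P[2]-P[1];print(A,bx.mean(0).round(1),P.mean(0).round(1),[round(float(np.linalg.norm(k)),1) for k in e],[round(float(np.degrees(np.arctan2(k[1],k[0]))),1) for k in e])
```

```text
[ 475.67226983 -305.56849656  186.24772688] toolx deg 166.179816800375 proj (np.float64(282.2676462170237), np.float64(209.18183344153906))
1384.5 [523.  235.5] [ 550.3 -105.6] [39.7, 38.7] [76.2, -2.3]
```

View pics/w1.png

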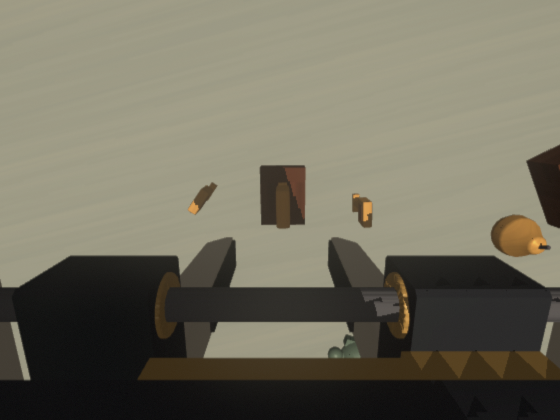

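The wrist picture shows the key's bow centred at about (283,207), against (282,209) projected. It is aligned with the tool, so I'll go straight down.

Emit:
{"api": "send_rows", "payload": {"steps": [[[0, 0, 0.35, 0, 0, 0], [0, 0, 0.675, 0, 0, 0]]]}}

```text
t: 3.28
eef_pos: [476.9, -306.1, 119.5]
ee_rot: [0.124, 0.992, -0.001, 0.002]
ft_force: [0.3, -0.4, -0.7]
opening: 0.551
grasp_force: 0.0
```

Emit:
{"api": "send_rows", "payload": {"steps": [[[0, 0, 0.25, 0, 0, 0], [0, 0, 0.45, 0, 0, 0], [0, 0, 0.6, 0, 0, 0], [0, 0, 0.675, 0, 0, 0], [0, 0, 0.675, 0, 0, 0]]]}}

```text
t: 3.7
eef_pos: [475.4, -304.9, 50.3]
ee_rot: [0.122, 0.992, 0.0, -0.001]
ft_force: [0.1, 0.6, -0.1]
opening: 0.55
grasp_force: 0.0
```

Run:
```python
from h import *
cv2.imwrite('pics/w2.png',manip.capture('wrist'))
```

```text
(no output)
```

View pics/w2.png

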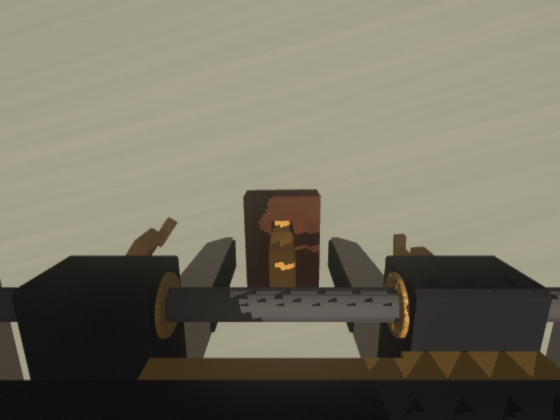

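The bow, at about (282,258), is centred between the fingers, which sit at about (233) and (331). Closing now, then lifting.

Emit:
{"api": "send_rows", "payload": {"steps": [[[0, 0, 0, 0, 0, 0], [0, 0, 0, 0, 0, 0], [0, 0, 0, 0, 0, 0], [0, 0, 0, 0, 0, 0], [0, 0, 0, 0, 0, 0], [0, 0, 0, 0, 0, 0], [0, 0, 0, 0, 0, 0], [0, 0, 0, 0, 0, 0], [0, 0, 0, 0, 0, 0], [0, 0, 0, 0, 0, 0]]], "hand": -1}}

```text
t: 4.58
eef_pos: [476.0, -305.5, 51.8]
ee_rot: [0.122, 0.993, -0.0, 0.0]
ft_force: [-1.2, -1.2, 5.2]
opening: 0.126
grasp_force: 30.0
```

Emit:
{"api": "send_rows", "payload": {"steps": [[[0, 0, -0.05, 0, 0, 0], [0, 0, -0.15, 0, 0, 0], [0, 0, -0.3, 0, 0, 0], [0, 0, -0.6, 0, 0, 0], [0, 0, -0.9, 0, 0, 0], [0, 0, -1, 0, 0, 0], [0, 0, -1, 0, 0, 0]]]}}

```text
t: 5.17
eef_pos: [477.1, -305.9, 154.4]
ee_rot: [0.122, 0.993, -0.001, 0.002]
ft_force: [1.1, 0.0, -0.7]
opening: 0.127
grasp_force: 30.0
```

Run:
```python
from h import *
s=manip.observe();print({k:np.round(s[k],3).tolist() for k in('eef_pos','ee_rot','joint_pos','opening','ft_force')})
S=manip.calibration('side');im=manip.capture('side');cv2.imwrite('pics/s3.png',im)
u,v=map(int,proj(S,s['eef_pos']));print(u,v);cv2.imwrite('pics/s3c.png',cv2.resize(im[v-60:v+60,u-60:u+60],None,fx=4,fy=4,interpolation=2))
```

```text
{'eef_pos': [477.142, -305.89, 154.427], 'ee_rot': [0.122, 0.993, -0.001, 0.002], 'joint_pos': [0.963, 0.598, -0.725, 2.005, 0.581, 0.749, 1.21], 'opening': 0.127, 'ft_force': [1.107, 0.04, -0.661]}
230 251
```

View pics/s3c.png

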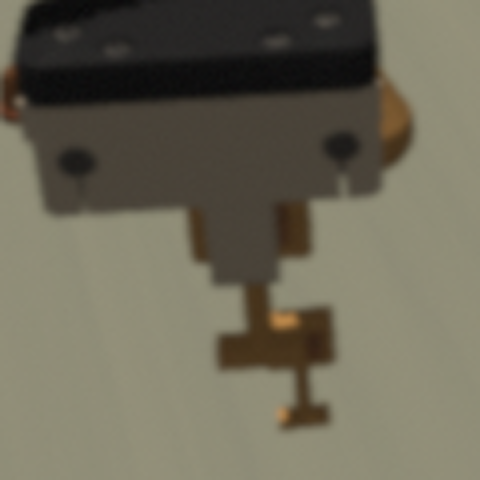

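Opening of 11.8 mm matches the bow, and the key hangs upright with its T-head clear (the small key is behind it, at lower right). When gripped, the TCP was at 51.8 with the key underside at z 6, so the underside is TCP z - 45.8. Next I'll move toward the stand, stopping short to look at the plate.

Emit:
{"api": "send_rows", "payload": {"steps": [[[0.035, 0.4, 0, 0, 0, 0], [0.07, 0.82, 0, 0, 0, 0], [0.07, 0.82, 0, 0, 0, 0]]]}}

```text
t: 5.47
eef_pos: [490.0, -216.1, 151.0]
ee_rot: [0.118, 0.993, 0.002, 0.0]
ft_force: [0.2, -0.3, 0.5]
opening: 0.128
grasp_force: 30.0
```

Emit:
{"api": "send_rows", "payload": {"steps": [[[0.035, 0.4, 0, 0, 0, 0], [0.07, 0.82, 0, 0, 0, 0], [0.07, 0.82, 0, 0, 0, 0]]]}}

```text
t: 5.72
eef_pos: [503.1, -134.4, 151.2]
ee_rot: [0.117, 0.993, 0.002, 0.0]
ft_force: [-0.3, 1.8, -0.9]
opening: 0.125
grasp_force: 30.0
```

Emit:
{"api": "send_rows", "payload": {"steps": [[[0.035, 0.4, 0, 0, 0, 0], [0.07, 0.82, 0, 0, 0, 0], [0.07, 0.82, 0, 0, 0, 0]]]}}

```text
t: 5.97
eef_pos: [516.1, -52.9, 151.3]
ee_rot: [0.117, 0.993, 0.003, 0.0]
ft_force: [0.7, 0.7, -0.3]
opening: 0.13
grasp_force: 30.0
```

Emit:
{"api": "send_rows", "payload": {"steps": [[[0, 0, 0, 0, 0, -0.08], [0, 0, 0, 0, 0, -0.16], [0, 0, 0, 0, 0, -0.24], [0, 0, 0, 0, 0, -0.312], [0, 0, 0, 0, 0, -0.312], [0, 0, 0, 0, 0, -0.312], [0, 0, 0, 0, 0, -0.312]]]}}

```text
t: 6.55
eef_pos: [514.6, -61.7, 151.0]
ee_rot: [-0.121, 0.993, 0.0, -0.001]
ft_force: [-0.4, 0.4, -0.8]
opening: 0.126
grasp_force: 30.0
```

Run:
```python
from h import *
s=manip.observe();cal=manip.calibration('wrist');im=manip.capture('wrist');cv2.imwrite('pics/w4.png',im)
x,y=s['ee_rot'][:2];print(s['eef_pos'].round(1) if hasattr(s['eef_pos'],'round') else s['eef_pos'],'toolx deg',np.degrees(2*np.arctan2(y,x)),'proj',proj(cal,[530.2,20.6,45]),np.round(s['joint_pos'],2))
for A,bx in rects(im,(8,90,110),(30,255,255),(290,0,560,300),150):
    P=np.array([ray(cal,*p,45)[:2] for p in bx]);e=P[1]-P[0],P[2]-P[1];print(A,bx.mean(0).round(1),P.mean(0).round(1),[round(float(np.linalg.norm(k)),1) for k in e],[round(float(np.degrees(np.arctan2(k[1],k[0]))),1) for k in e])
```

```text
[514.6 -61.7 151. ] toolx deg 193.90076656882047 proj (np.float64(368.2394311183145), np.float64(248.05248915319504)) [ 0.59  0.59 -0.84  2.11  0.67  0.74  1.13]
3464.5 [370. 229.] [513.6  16.9] [109.7, 47.3] [103.9, 20.6]
```

View pics/w4.png

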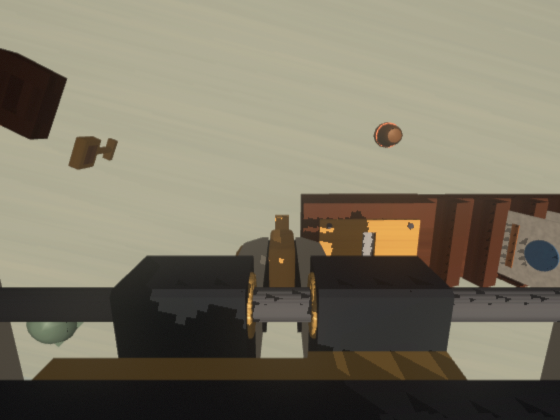

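The plate spans columns 320–419 from row 220 down, and the slot shows at about (368,240), partly hidden. I'll shift the tool 45 mm beyond the slot so the camera looks straight down on it, with the T-head in the same picture.

Emit:
{"api": "send_rows", "payload": {"steps": [[[-0.3, 0.3, 0.1, 0, 0, 0], [-0.6, 0.6, 0.2, 0, 0, 0], [-0.8, 0.77, 0.3, 0, 0, 0], [-0.8, 0.77, 0.3, 0, 0, 0], [-0.8, 0.77, 0.3, 0, 0, 0], [-0.8, 0.77, 0.3, 0, 0, 0]]]}}

```text
t: 7.1
eef_pos: [573.2, 32.3, 121.3]
ee_rot: [-0.123, 0.992, -0.0, -0.001]
ft_force: [0.3, -0.4, -0.6]
opening: 0.126
grasp_force: 30.0
```

Run:
```python
from h import *
s=manip.observe();cal=manip.calibration('wrist');im=manip.capture('wrist');cv2.imwrite('pics/w5.png',im)
x,y=s['ee_rot'][:2];print(np.round(s['eef_pos'],1),'toolx deg',np.degrees(2*np.arctan2(y,x)),'proj',proj(cal,[530.2,20.6,45]))
cv2.imwrite('pics/w5c.png',cv2.resize(im[120:270,180:380],None,fx=4,fy=4,interpolation=2))
```

```text
[573.2  32.3 121.3] toolx deg 194.07684328611234 proj (np.float64(280.02659340476674), np.float64(160.05062116288923))
```

View pics/w5c.png

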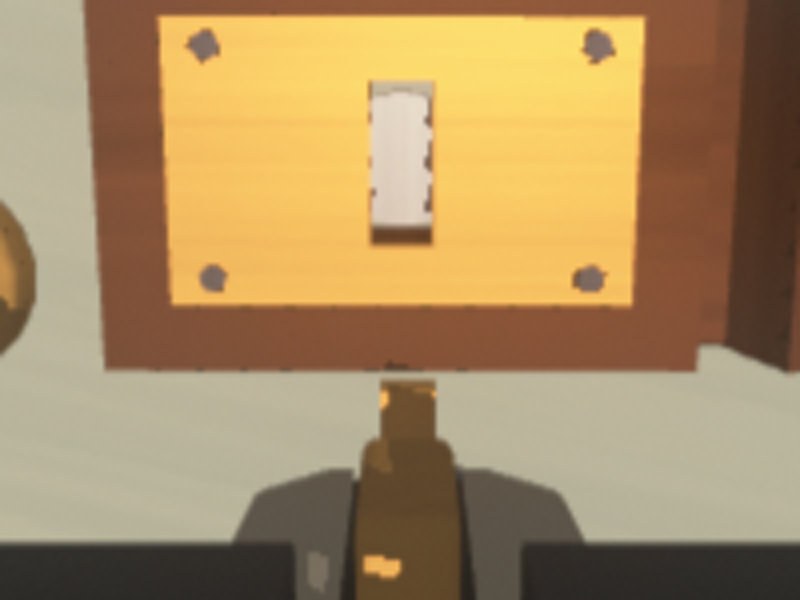

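The crop shows the slot clearly: columns 369–434, rows 82–244, so its centre in the full picture is (280.4,160.8). The T-head's near end spans crop columns 381–436 with its edge at row 380, which is (282.1,215) in the full picture. Edges are parallel, so the yaw is right.

Run:
```python
from h import *
s=manip.observe();cal=manip.calibration('wrist');T=cal['T']
x,y=s['ee_rot'][:2];a=2*np.arctan2(y,x);X=np.array([np.cos(a),np.sin(a)]);Y=np.array([np.sin(a),-np.cos(a)])
f=lambda u,v:(180+u/4-.375,120+v/4-.375)
p=s['eef_pos'][:2]
S=ray(cal,*f(401.5,163),45)[:2];print('slot',S,'size',[np.linalg.norm(ray(cal,*f(*q),45)-ray(cal,*f(*r),45)) for q,r in(((369.5,163),(433.5,163)),((401,82),(401,244)))])
z=s['eef_pos'][2]-45.8
for zz in(z,z+7):
  H=ray(cal,*f(408.5,380),zz)[:2]; K=H-13*X
  print('head width',np.linalg.norm(ray(cal,*f(381,385),zz)-ray(cal,*f(436,385),zz)),'key rel tcp',(K-p)@X,(K-p)@Y,'move',(S-K)@X,(S-K)@Y)
print('tcp->slot',(S-p)@X,(S-p)@Y)
```

```text
slot [530.42391883  19.96957791] size [np.float64(11.595580954628279), np.float64(29.19477350310957)]
head width 9.037290594482917 key rel tcp -0.9822491055692602 0.2997791486211971 move 45.288341058724235 -1.2977879120797853
head width 8.725643774646098 key rel tcp 0.9534352671504773 0.299348814235127 move 43.3526566860045 -1.2973575776937152
tcp->slot 44.30609195315498 -0.9980087634585891
```

Slot and head sizes match those given (11.6 x 29.2 and 9.0 mm). Moving over the slot and down to just above the plate.

Emit:
{"api": "send_rows", "payload": {"steps": [[[0.15, 0, 0, 0, 0, 0], [0.3, -0.01, 0, 0, 0, 0], [0.445, -0.012, 0, 0, 0, 0], [0.445, -0.012, 0.1, 0, 0, 0], [0.445, -0.012, 0.2, 0, 0, 0], [0.445, -0.012, 0.26, 0, 0, 0], [0.445, -0.012, 0.26, 0, 0, 0], [0.445, -0.012, 0.26, 0, 0, 0]]]}}

```text
t: 7.82
eef_pos: [531.2, 20.8, 95.0]
ee_rot: [-0.123, 0.992, 0.0, -0.0]
ft_force: [-0.5, -0.4, -0.9]
opening: 0.128
grasp_force: 30.0
```

Emit:
{"api": "send_rows", "payload": {"steps": [[[0, 0, 0.02, 0, 0, 0], [0, 0, 0.04, 0, 0, 0], [0, 0, 0.05, 0, 0, 0], [0, 0, 0.06, 0, 0, 0], [0, 0, 0.06, 0, 0, 0]]]}}

```text
t: 8.23
eef_pos: [531.0, 20.7, 89.5]
ee_rot: [-0.123, 0.992, -0.0, -0.0]
ft_force: [-0.2, 0.1, -1.7]
opening: 0.127
grasp_force: 30.0
```

Emit:
{"api": "send_rows", "payload": {"steps": [[[0, 0, 0.01, 0, 0, 0], [0, 0, 0.02, 0, 0, 0], [0, 0, 0.02, 0, 0, 0]]]}}

```text
t: 8.48
eef_pos: [530.9, 20.6, 87.5]
ee_rot: [-0.123, 0.992, -0.0, -0.0]
ft_force: [0.6, -0.5, -0.7]
opening: 0.126
grasp_force: 30.0
```

Underside is now about 3 mm below the plate's top with no force, so the head is in the slot. Going deeper in small steps.

Emit:
{"api": "send_rows", "payload": {"steps": [[[0, 0, 0.01, 0, 0, 0], [0, 0, 0.02, 0, 0, 0], [0, 0, 0.03, 0, 0, 0], [0, 0, 0.04, 0, 0, 0], [0, 0, 0.04, 0, 0, 0]]]}}

```text
t: 8.9
eef_pos: [530.9, 20.6, 83.4]
ee_rot: [-0.123, 0.992, -0.0, -0.0]
ft_force: [0.1, -0.2, -0.6]
opening: 0.129
grasp_force: 30.0
```

Emit:
{"api": "send_rows", "payload": {"steps": [[[0, 0, 0.01, 0, 0, 0], [0, 0, 0.02, 0, 0, 0], [0, 0, 0.03, 0, 0, 0], [0, 0, 0.04, 0, 0, 0], [0, 0, 0.04, 0, 0, 0]]]}}

```text
t: 9.32
eef_pos: [531.0, 20.7, 79.6]
ee_rot: [-0.123, 0.992, -0.0, 0.0]
ft_force: [0.6, -0.2, 3.6]
opening: 0.13
grasp_force: 30.0
```

The spring is met where expected (about 4 N). Pressing on to a depth of about 16.5 mm.

Emit:
{"api": "send_rows", "payload": {"steps": [[[0, 0, 0.01, 0, 0, 0], [0, 0, 0.02, 0, 0, 0], [0, 0, 0.03, 0, 0, 0], [0, 0, 0.04, 0, 0, 0], [0, 0, 0.05, 0, 0, 0], [0, 0, 0.055, 0, 0, 0], [0, 0, 0.055, 0, 0, 0]]]}}

```text
t: 9.9
eef_pos: [531.0, 20.6, 74.0]
ee_rot: [-0.123, 0.992, -0.0, 0.0]
ft_force: [-0.6, -0.8, 3.8]
opening: 0.129
grasp_force: 30.0
```

Emit:
{"api": "send_rows", "payload": {"steps": [[[0, 0, 0, 0, 0, 0.05], [0, 0, 0, 0, 0, 0.1], [0, 0, 0, 0, 0, 0.15], [0, 0, 0, 0, 0, 0.2], [0, 0, 0, 0, 0, 0.2]]]}}

```text
t: 10.32
eef_pos: [531.2, 20.8, 74.4]
ee_rot: [0.036, 0.999, -0.0, 0.0]
ft_force: [0.2, 0.4, 4.6]
opening: 0.128
grasp_force: 30.0
```

Run:
```python
from h import *
s=manip.observe();print({k:np.round(s[k],2).tolist() for k in('eef_pos','ee_rot','joint_pos','moment','ft_force')})
```

```text
{'eef_pos': [531.25, 20.78, 74.36], 'ee_rot': [0.04, 1.0, -0.0, 0.0], 'joint_pos': [0.28, 0.67, -0.63, 2.14, 0.76, 0.56, 0.59], 'moment': [0.17, -0.19, 0.02], 'ft_force': [0.23, 0.38, 4.62]}
```

It turns freely. Continuing the quarter turn.

Emit:
{"api": "send_rows", "payload": {"steps": [[[0, 0, 0, 0, 0, 0.06], [0, 0, 0, 0, 0, 0.12], [0, 0, 0, 0, 0, 0.18], [0, 0, 0, 0, 0, 0.24], [0, 0, 0, 0, 0, 0.3], [0, 0, 0, 0, 0, 0.36], [0, 0, 0, 0, 0, 0.42], [0, 0, 0, 0, 0, 0.48], [0, 0, 0, 0, 0, 0.54], [0, 0, 0, 0, 0, 0.6], [0, 0, 0, 0, 0, 0.6]]]}}

```text
t: 11.23
eef_pos: [531.2, 20.7, 74.2]
ee_rot: [0.485, 0.875, 0.0, 0.0]
ft_force: [-0.0, 0.4, 4.9]
opening: 0.128
grasp_force: 30.0
```

Emit:
{"api": "send_rows", "payload": {"steps": [[[0, 0, 0, 0, 0, 0.04], [0, 0, 0, 0, 0, 0.08], [0, 0, 0, 0, 0, 0.12], [0, 0, 0, 0, 0, 0.16], [0, 0, 0, 0, 0, 0.18], [0, 0, 0, 0, 0, 0.19], [0, 0, 0, 0, 0, 0.19], [0, 0, 0, 0, 0, 0.19]]]}}

```text
t: 11.9
eef_pos: [531.1, 20.7, 74.1]
ee_rot: [0.608, 0.794, 0.0, 0.0]
ft_force: [0.4, -0.3, 5.1]
opening: 0.127
grasp_force: 30.0
```

Run:
```python
from h import *
s=manip.observe();x,y=s['ee_rot'][:2];print({k:np.round(s[k],2).tolist() for k in('eef_pos','ee_rot','joint_pos','moment','ft_force','opening')},np.degrees(2*np.arctan2(y,x)))
```

```text
{'eef_pos': [531.1, 20.68, 74.12], 'ee_rot': [0.61, 0.79, 0.0, 0.0], 'joint_pos': [0.06, 0.61, -0.3, 2.15, 0.42, 0.43, -0.3], 'moment': [-0.05, -0.27, 0.01], 'ft_force': [0.39, -0.25, 5.07], 'opening': 0.13} 105.16549092162735
```

Turned 88.9° to 105.2°, with the stand's y axis at about 104°. Now easing up to the notch, then releasing.

Emit:
{"api": "send_rows", "payload": {"steps": [[[0, 0, -0.01, 0, 0, 0], [0, 0, -0.02, 0, 0, 0], [0, 0, -0.03, 0, 0, 0], [0, 0, -0.04, 0, 0, 0], [0, 0, -0.05, 0, 0, 0], [0, 0, -0.05, 0, 0, 0]]]}}

```text
t: 12.4
eef_pos: [531.1, 20.6, 79.3]
ee_rot: [0.609, 0.793, 0.0, 0.0]
ft_force: [1.2, 0.5, 2.8]
opening: 0.126
grasp_force: 30.0
```

Emit:
{"api": "send_rows", "payload": {"steps": [[[0, 0, 0, 0, 0, 0], [0, 0, 0, 0, 0, 0], [0, 0, 0, 0, 0, 0], [0, 0, 0, 0, 0, 0], [0, 0, 0, 0, 0, 0], [0, 0, 0, 0, 0, 0]]], "hand": -0.1}}

```text
t: 12.9
eef_pos: [530.8, 20.5, 79.0]
ee_rot: [0.609, 0.793, -0.0, -0.0]
ft_force: [0.4, 0.4, -1.1]
opening: 0.44
grasp_force: 0.0
```

Emit:
{"api": "send_rows", "payload": {"steps": [[[0, 0, -0.2, 0, 0, 0], [0, 0, -0.5, 0, 0, 0], [0, 0, -0.8, 0, 0, 0], [0, 0, -1, 0, 0, 0], [0, 0, -1, 0, 0, 0], [0, 0, -1, 0, 0, 0]]]}}

```text
t: 13.4
eef_pos: [531.4, 20.4, 180.0]
ee_rot: [0.609, 0.793, 0.001, 0.001]
ft_force: [0.1, -0.8, 0.3]
opening: 0.449
grasp_force: 0.0
```

Emit:
{"api": "send_rows", "payload": {"steps": [[[0.7, 0, -0.5, 0, 0, 0], [0.7, 0, -0.5, 0, 0, 0], [0.7, 0, -0.5, 0, 0, 0], [0.7, 0, -0.5, 0, 0, 0]]]}}

```text
t: 13.73
eef_pos: [512.6, 90.4, 229.3]
ee_rot: [0.607, 0.795, 0.001, 0.0]
ft_force: [0.7, -0.3, -1.0]
opening: 0.45
grasp_force: 0.0
```

Run:
```python
from h import *
s=manip.observe();S=manip.calibration('side');im=manip.capture('side')
u,v=map(int,proj(S,[530,20,60]));a=cv2.resize(im[v-50:v+50,u-50:u+50],(400,400),interpolation=2)
W=manip.calibration('wrist');w=manip.capture('wrist');u,v=proj(W,[530.4,20,100]);print(u,v,proj(W,[530.4,20,45]))
u=int(np.clip(u,100,460));v=int(np.clip(v,100,320));b=cv2.resize(w[v-100:v+100,u-100:u+100],(400,400),interpolation=2)
cv2.imwrite('pics/fin.png',np.hstack([a,b]))
```

```text
281.325682848106 273.9755524923993 (np.float64(281.35203714941343), np.float64(252.35414266509716))
```

View pics/fin.png

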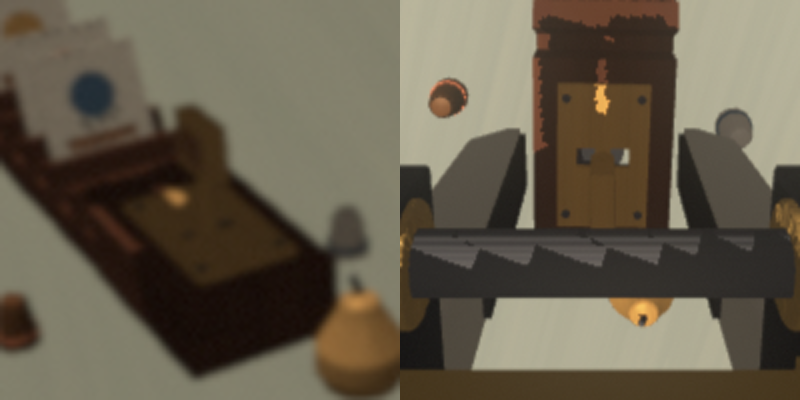

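The final picture shows the key upright and crosswise in the slot (bow top near crop (202,115) in the side view), the slot ends open on both sides at (603,157), and the thimbles and pear where they were. One numeric height check, then I'll hand in.

Run:
```python
from h import *
S=manip.calibration('side');u,v=map(int,proj(S,[530,20,60]))
for z in(100,105,110):
  p=proj(S,[530.4,20,z]);print(z,(p[0]-u+50)*4,(p[1]-v+50)*4)
print(manip.sign_off())
```

```text
100 195.64275608804746 126.41306341127847
105 194.75010821959722 116.89204193552678
110 193.85093583475714 107.30142968063069
the job is handed in; nothing more can be done
None
```

The key is locked crosswise in the stand, upright, released and seated at about the expected height (bow top near z 105 mm). I have handed the job in at about 14 s on the robot's clock, but it returned no verdict.

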